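# Find the tired shock mount and push its tag down

## Task

One of the three compressor shock mounts on the bench has gone soft: working from the robot's left to its right, press each round rubber pad at least half-way down with the fingertips and let it spring back. Then push the steel tag of the softest mount fully down and come away, leaving the other two tags up. Pick nothing up, and leave the loose things on the bench and on the mounts' plates where they are.

Things in the scene. Friction and masses are not known exactly. Their poses are not given: they have to be found in the camera images.
- mount_left: the left one (as the robot sees it) of three look-alike shock mounts bolted to the bench; any of them may be the soft one; aluminium plate 170 x 70 x 10 mm, origin: centre of its underside. In its frame: at x = +45 mm a round black rubber pad on a coil spring in a grey cup; at x = -50 mm a black holder 51 mm high (22 x 48 mm) with a steel tag standing out of its top; between them a loose sleeve
- pad_left_top (a point): centre of the top of mount_left's rubber pad when it is up (the point stays there), 64 mm above the bench; pad 52 mm across, 16 mm thick, travels 14 mm straight down, springs back. Holding a pad half-way (7 mm) down takes about 2.5 N on the softest mount, over 6 N on the others; bottoming it 5 N, and 12 to 20 N
- tag_left_top (a point): centre of the flat folded top of mount_left's steel tag (28 mm along the mount's x, 36 mm along its y, 5 mm thick), moves with it; 75 to 78 mm above the bench at the start, 56 mm when fully down (then it rests on its holder). It slides straight down at about 3 N and stays where it is left
- tag_left (a joint): how far mount_left's tag is pushed down, m: 0 to 0.003 at the start (up), 0.022 at its bottom stop (fully down)
- mount_middle: the middle one (as the robot sees it) of three look-alike shock mounts bolted to the bench; any of them may be the soft one; aluminium plate 170 x 70 x 10 mm, origin: centre of its underside. In its frame: at x = +45 mm a round black rubber pad on a coil spring in a grey cup; at x = -50 mm a black holder 51 mm high (22 x 48 mm) with a steel tag standing out of its top; between them a loose sleeve
- pad_middle_top (a point): centre of the top of mount_middle's rubber pad when it is up (the point stays there), 64 mm above the bench; pad 52 mm across, 16 mm thick, travels 14 mm straight down, springs back. Holding a pad half-way (7 mm) down takes about 2.5 N on the softest mount, over 6 N on the others; bottoming it 5 N, and 12 to 20 N
- tag_middle_top (a point): centre of the flat folded top of mount_middle's steel tag (28 mm along the mount's x, 36 mm along its y, 5 mm thick), moves with it; 75 to 78 mm above the bench at the start, 56 mm when fully down (then it rests on its holder). It slides straight down at about 3 N and stays where it is left
- tag_middle (a joint): how far mount_middle's tag is pushed down, m: 0 to 0.003 at the start (up), 0.022 at its bottom stop (fully down)
- mount_right: the right one (as the robot sees it) of three look-alike shock mounts bolted to the bench; any of them may be the soft one; aluminium plate 170 x 70 x 10 mm, origin: centre of its underside. In its frame: at x = +45 mm a round black rubber pad on a coil spring in a grey cup; at x = -50 mm a black holder 51 mm high (22 x 48 mm) with a steel tag standing out of its top; between them a loose sleeve
- pad_right_top (a point): centre of the top of mount_right's rubber pad when it is up (the point stays there), 64 mm above the bench; pad 52 mm across, 16 mm thick, travels 14 mm straight down, springs back. Holding a pad half-way (7 mm) down takes about 2.5 N on the softest mount, over 6 N on the others; bottoming it 5 N, and 12 to 20 N
- tag_right_top (a point): centre of the flat folded top of mount_right's steel tag (28 mm along the mount's x, 36 mm along its y, 5 mm thick), moves with it; 75 to 78 mm above the bench at the start, 56 mm when fully down (then it rests on its holder). It slides straight down at about 3 N and stays where it is left
- tag_right (a joint): how far mount_right's tag is pushed down, m: 0 to 0.003 at the start (up), 0.022 at its bottom stop (fully down)
- sleeve_left: loose steel spacer sleeve 24 mm across, 20 mm high, on mount_left's base plate between pad and tag; origin: underside; leave it alone
- sleeve_middle: loose steel spacer sleeve 24 mm across, 20 mm high, on mount_middle's base plate between pad and tag; origin: underside; leave it alone
- sleeve_right: loose steel spacer sleeve 24 mm across, 20 mm high, on mount_right's base plate between pad and tag; origin: underside; leave it alone
- tape: roll of brown tape lying flat, 90 mm across, 45 mm high; origin: underside; leave it alone
- wrench: steel wrench 170 mm lying flat; leave it alone
- screwdriver: black-handled screwdriver 190 mm lying flat; leave it alone
- glue: white bottle, 50 mm across, 120 mm high; origin: underside; leave it alone
- tin: can with paper label, 72 mm across, 85 mm high; origin: underside; leave it alone

How it is judged:
By the outcome, as a careful person would: the job done as asked, in the order asked, and still so for the second after the job is handed in, with the robot touching nothing.
It also fails if it takes over 51 s, if anything falls off the work surface, if the arm or the gripper's body presses on something with over 40 N, if the wrist force passes 120 N, or if a joint passes its speed limit or range.

## Robot

A 7-joint arm with a two-finger parallel gripper is mounted at the origin on the work surface. World frame = base frame: x ahead of the robot, y to its left, z up, the work surface at z = 0. Lengths are in m, angles in rad, forces in N, time in s.
With the tool pointing down it reaches from about 0.4 to 0.85 m from the base axis. Payload 10.4 kg.
Tool frame: the origin (TCP) lies at the very end of the fingers, on their centre line; the grasp point (between the pads) lies 19 mm behind it; x points along the fingers, z is the direction in which the jaws open and shut, and the axes are right-handed (so a half turn about x gives the same grasp; the last joint's range is limited). The gripper opens to 85 mm and grips with 20 to 120 N. Pads are 22 mm wide; open, the fingers measure 114 mm over their backs; the gripper's body (76 mm by 85 mm) begins 54 mm behind the grasp point. The pads swing forward as they close: fully open they stand 13 mm farther back than shut.
Start: joints at [-1.335, 0.332, -0.065, 1.46, 0.022, 1.35, -0.088], TCP at [0.16, 0.604, 0.202] pointing down, gripper open.
Joint ranges: [-2.6, 2.6], [-0.5, 2.12], [-1.47, 1.34], [0.16, 2.42], [-1.27, 4.41], [0.06, 2.06], [-2.6, 2.6]. Speed limits (rad/s): [2.22, 2.22, 2.79, 2.79, 3.14, 3.14, 3.14].

## Interface

Orientations are given as a unit quaternion [x, y, z, w].
In Python, from workcell import readout, camera, manip gives the robot as it stands.
- The arm moves only by the shell command python3 -m inch 'ROWS' [FORCE]. ROWS is JSON, a list of rows, each a list of 3 entries, a list of its own where there are three numbers: the turn, a rotation vector about the tool's x, y, z in degrees, then the shift along the tool's x, y, z in mm, then the closure, from 0 (fully open) to 1 (shut). In form: [[[wx, wy, wz], [dx, dy, dz], hand], ...]. A call has 1 to 10 rows; each row is the pose to reach, as a shift and turn from the pose measured when the call began, along the tool's axes at that moment; what a row does not reach only later rows make up. A row lasts 1/8 s, in which the tool goes at most 62.5 mm and 10.7 degrees, less where a joint would pass 70% of its speed; a pose out of reach is approached as far as the arm can. A call with a gripper value outside its range is refused whole. The fingers move at their own pace and stop on an object; FORCE is the grip in N (left out, the last holds). Time passes only in rows, so rows that repeat a pose let the fingers close. It gives the time, the measured TCP pose, the force and the opening at its end, in the units of the state.
- readout.get_obs(): the state, without advancing time (a new reading comes with each control period).
- camera(name): name is "scene" or "top" or "wrist"; returns a dict with "pixels" (480x640x3 uint8, red, green, blue), "range_z" (480x640 float32, m along the optical axis (not along the pixel's ray), 0 where there is no reading), "intrinsics" (3x3 intrinsics, pixels), "dist" ([k1, k2, p1, p2, k3] as OpenCV has them; the pictures are not rectified), "extrinsics" (4x4, takes a point from world to camera coordinates); the wrist camera has in their place "T_tool_cam" (4x4, takes a point from camera to tool coordinates, whose origin is the TCP and whose axes are the tool frame's). Camera axes: x right, y down, z forward; pixel columns grow to the right and rows downward; lengths in m; the calibration is good to about 2 mm. A picture is of the moment at which its call begins: read the wrist's pose just before it.
- manip.hand_in(): hands the job in, once; it reports no verdict.
The state is a dict: "clock": time; "joint_pos": joint angles; "joint_velocities": joint speeds; "tau": joint torques, N m; "position": TCP position; "ee_rot": TCP orientation; "ft_force": force on the tool from outside, world axes, zero at the start; "torque": the same for the moment, N m; "grip_width": opening from 0.0 (shut) to 1.0 (fully open).
Only numpy, scipy, OpenCV 4.12 (cv2) and the standard library are available. Lean on these libraries where they do the work, as an engineer would, in place of code of your own. Each camera call takes 0.05 s, during which the arm holds its last target.

## Working session

There is one attempt and no reset: what is moved stays moved. The work goes in short steps, Python scripts to look and compute and a shell command to move; the robot and the scene stay as the last step left them, time stands still between calls to the robot, and variables do not carry over. Pictures are saved under pics/ and viewed, and the job is handed in when it is done.

```bash
mkdir -p pics; ls
python3 - <<'E'
from workcell import readout, camera, manip
import cv2,numpy as np
o=readout.get_obs();print(o)
for n in("scene","top"):
    c=camera(n);cv2.imwrite(f"pics/{n}0.png",c["pixels"][:,:,::-1]);np.savez(f"{n}0.npz",**c)
    print(n,c["intrinsics"],c["dist"],c["extrinsics"])
E
```

```text
pics
{'clock': 0.0, 'joint_pos': array([-1.33460609,  0.33287871, -0.0646729 ,  1.4609809 ,  0.02159727,
        1.34988749, -0.08850704]), 'joint_velocities': array([-2.91738159e-04,  4.34400752e-04, -5.47060013e-04,  8.70637351e-05,
        1.30385469e-03,  1.54093267e-03, -3.68776599e-04]), 'tau': array([-5.63116118e-04, -6.25439286e+01,  4.88117512e-02, -3.91606021e+01,
        1.62328844e-02,  9.64650797e-03,  1.15056773e-05]), 'position': array([0.15985682, 0.60376347, 0.20079273]), 'ee_rot': array([-0.43163481,  0.56073171,  0.43096433,  0.5599474 ]), 'ft_force': array([-0.2397334 ,  0.74958008, -0.0220129 ]), 'torque': array([-0.03572719, -0.00629405, -0.02263794]), 'grip_width': 0.9991286065164219}
scene [[475.52962855   0.         320.43414517]
 [  0.         475.52962855 236.44485815]
 [  0.           0.           1.        ]] [-0.05274064  0.          0.          0.          0.        ] [[ 0.44065872  0.89738315  0.02287731 -0.26392453]
 [ 0.53542277 -0.24229232 -0.80908398 -0.26232346]
 [-0.72051534  0.36877894 -0.5872476   1.25899994]
 [ 0.          0.          0.          1.        ]]
top [[613.80674207   0.         331.12713716]
 [  0.         613.80674207 229.51390507]
 [  0.           0.           1.        ]] [-0.09717208  0.          0.          0.          0.        ] [[-0.00166552 -0.99999331 -0.00325531  0.00557554]
 [-0.99038891  0.00209972 -0.13829458  0.62640159]
 [ 0.13830049  0.0029937  -0.99038579  1.10673741]
 [ 0.          0.          0.          1.        ]]
```

View pics/scene0.png

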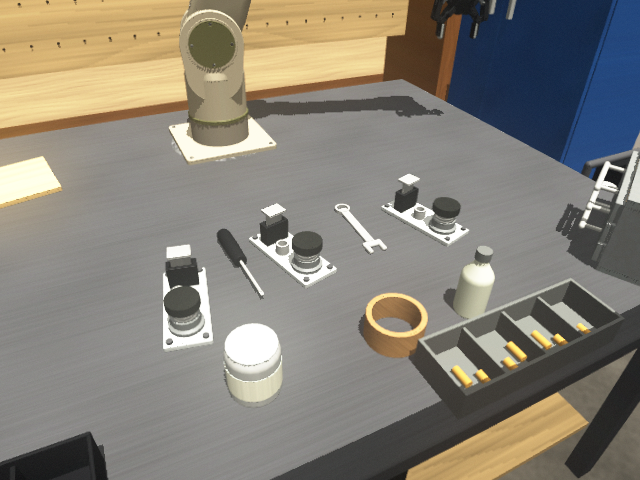

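View pics/top0.png

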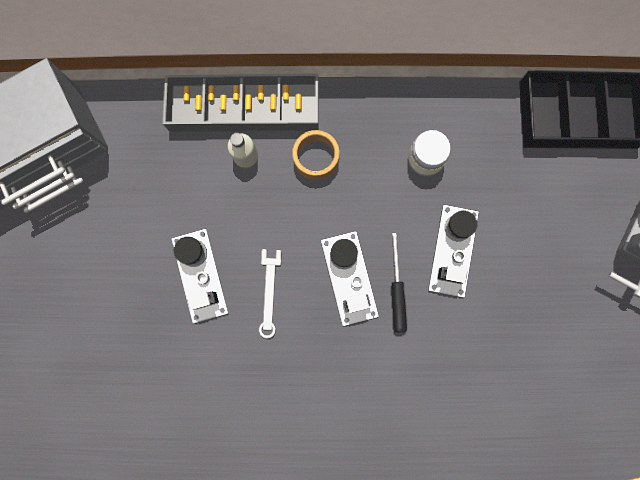

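The top view shows the left mount near (200,275), the middle near (349,279) and the right near (455,250). The pads are at (190,250), (344,252) and (462,224), and the tags at about (207,312), (357,308) and (450,285). I'll segment these by height band.

```bash
cat > h.py <<'E'
import numpy as np,cv2
def rays(c,uv):
    p=cv2.undistortPoints(np.float64(uv).reshape(-1,1,2),c["intrinsics"],c["dist"]).reshape(-1,2)
    return np.c_[p,np.ones(len(p))]
def world(c):
    v,u=np.mgrid[0:480,0:640]
    r=rays(c,np.c_[u.ravel(),v.ravel()])
    P=r*c["range_z"].reshape(-1,1)
    E=c["extrinsics"];return ((P-E[:3,3])@E[:3,:3]).reshape(480,640,3)
def onplane(c,uv,z):
    E=c["extrinsics"];C=-E[:3,:3].T@E[:3,3];d=rays(c,uv)@E[:3,:3]
    return C+d*((z-C[2])/d[:,2])[:,None]
E
python3 - <<'E'
import numpy as np,cv2
from h import *
for n in("top","scene"):
    c=dict(np.load(n+"0.npz"));W=world(c);px=c["pixels"].astype(int);g=px.max(2)
    print(n)
    for name,lo,hi,m in(("pad",.055,.072,g<70),("tag",.066,.088,g>70)):
        M=((W[...,2]>lo)&(W[...,2]<hi)&(W[...,0]>.3)&(W[...,0]<.85)&m).astype(np.uint8)
        k,L,S,Ce=cv2.connectedComponentsWithStats(M)
        for i in range(1,k):
            if S[i,4]<30: continue
            p=W[L==i];z=.064 if name=="pad" else np.median(p[:,2])
            cnt=np.argwhere(L==i)[:,::-1]
            q=onplane(c,cnt,z)[:,:2].astype(np.float32)
            mr=cv2.minAreaRect(q*1000); mc=cv2.minEnclosingCircle(q*1000)
            print(name,S[i],Ce[i].round(1),"medz",np.median(p[:,2]).round(4),"rect",np.round(mr[0],1),np.round(mr[1],1),round(mr[2],1),"circ",np.round(mc[0],1),round(mc[1],1))
E
```

```text
top
pad [531 129  19  11  40] [538.2 136.9] medz 0.0585 rect [ 799.7 -390.6] [39.1 17.2] 62.8 circ [ 806.6 -394.2] 19.6
pad [551 137  89   5 213] [599.5 138.8] medz 0.0587 rect [ 798.8 -502.9] [175.5   7.7] 89.9 circ [ 799.8 -502.9] 87.8
pad [ 63 144  34  20  98] [ 79.6 153.5] medz 0.066 rect [771.5 485.2] [ 6.6 72.8] 28.9 circ [771.3 485.1] 36.4
pad [ 16 168  37  22 120] [ 34.2 178.4] medz 0.0659 rect [723.  572.9] [ 7.5 79.5] 28.8 circ [722.3 572.5] 39.7
pad [449 211  28  27 503] [462.6 224. ] medz 0.0635 rect [ 633.4 -238.8] [50.6 48.6] 89.9 circ [ 633.4 -238.8] 26.2
pad [174 237  28  28 530] [187.7 249.9] medz 0.0637 rect [586.4 269. ] [50.6 47.6] 64.0 circ [585.5 269.4] 26.0
pad [331 239  26  28 508] [343.8 252.6] medz 0.0639 rect [581.1 -18.3] [45.8 49.7] 89.9 circ [581.  -19.3] 25.6
tag [ 82 112  12  23  52] [ 87.3 123.2] medz 0.0774 rect [827.6 468.2] [49.5  4.8] 26.5 circ [827.4 468.6] 24.7
tag [ 412  131   39   38 1081] [430.7 149. ] medz 0.0838 rect [ 769.9 -180.6] [70.6 70.8] 0.2 circ [ 771.1 -179.9] 36.5
tag [228 133  26  27 302] [242.1 148.9] medz 0.0802 rect [777.3 171
[... 1400 characters left out ...]
3.2 596.4] 15.2
tag [585 190  26  24 196] [594.9 202.8] medz 0.0806 rect [727.5 522.9] [40.5 87.6] 28.2 circ [718.  517.6] 44.0
tag [261 204  25  14 217] [272.9 210.5] medz 0.0742 rect [495.6 -44.9] [32.5 39.7] 13.8 circ [495.6 -44.6] 22.6
tag [601 226  39  24 416] [621.7 237.9] medz 0.0771 rect [818.5 463.8] [61.  44.1] 26.7 circ [818.5 463.5] 35.5
tag [167 245  23  15 291] [177.9 252. ] medz 0.0751 rect [ 547.  -223.7] [34.1 33. ] 78.5 circ [ 546.8 -223.8] 22.3
tag [461 262  34  27 559] [477.1 277.3] medz 0.0775 rect [790.4 165. ] [49.2 57.1] 40.5 circ [789.5 166.6] 30.4
tag [ 223  324   58   53 2376] [251.3 349.8] medz 0.0833 rect [ 785.  -187.5] [69.2 81.1] 82.6 circ [ 785.3 -187.4] 41.0
```

The top-view measurements fit the known sizes: tags about 28×36 mm at z≈0.076, pads about 50 mm across at z≈0.064, and pad-to-tag distance about 94 mm against 95 nominal. Next I'll work out the shifts in tool axes.

```bash
cat > t.py <<'E'
import numpy as np,sys
from workcell import readout
from scipy.spatial.transform import Rotation as R
T=dict(pl=(586,269,64),pm=(581,-18.8,64),pr=(633.4,-238.8,64),tl=(495,244.2,76.5),tm=(489.5,-42.8,76),tr=(541.3,-221.8,76))
o=readout.get_obs();r=R.from_quat(o["ee_rot"]).as_matrix()
print("clock",o["clock"],"pos",(o["position"]*1e3).round(1),"F",o["ft_force"].round(2),"grip",round(o["grip_width"],2));print(r.round(3))
for a in sys.argv[1:]:
    k,h=a.split(":");g=np.array(T[k])+[0,0,float(h)]
    print(a,(r.T@(g-o["position"]*1e3)).round(1))
E
python3 t.py pl:50 pl:20
```

```text
clock 0.1 pos [159.9 603.8 200.9] F [-0.08 -0.56  0.1 ] grip 1.0
[[-0.    -0.967  0.256]
 [-0.001  0.256  0.967]
 [-1.    -0.    -0.001]]
pl:50 [  87.2 -497.6 -214.5]
pl:20 [ 117.2 -497.6 -214.5]
```

```bash
python3 -m inch '[[[0,0,0],[10,-55,-24],1],[[0,0,0],[20,-110,-48],1],[[0,0,0],[30,-165,-71],1],[[0,0,0],[40,-220,-95],1],[[0,0,0],[50,-275,-119],1],[[0,0,0],[60,-330,-142],1],[[0,0,0],[70,-385,-166],1],[[0,0,0],[80,-440,-190],1],[[0,0,0],[87,-498,-214],1],[[0,0,0],[87,-498,-214],1]]' 40; python3 t.py pl:10
```

```text
clock: 1.35
position: [0.5898, 0.2632, 0.1128]
ee_rot: [-0.43, 0.563, 0.428, 0.561]
ft_force: [0.2, 1.0, 0.5]
grip_width: -0.004
clock 1.35 pos [589.8 263.2 112.8] F [0.21 0.98 0.47] grip -0.0
[[-0.    -0.965  0.264]
 [-0.005  0.264  0.965]
 [-1.    -0.001 -0.005]]
pl:10 [38.8  5.2  4.8]
```

Run:
```python
from workcell import camera
import cv2
c=camera("scene");cv2.imwrite("pics/s1.png",c["pixels"][:,:,::-1])
```

```text
(no output)
```

View pics/s1.png

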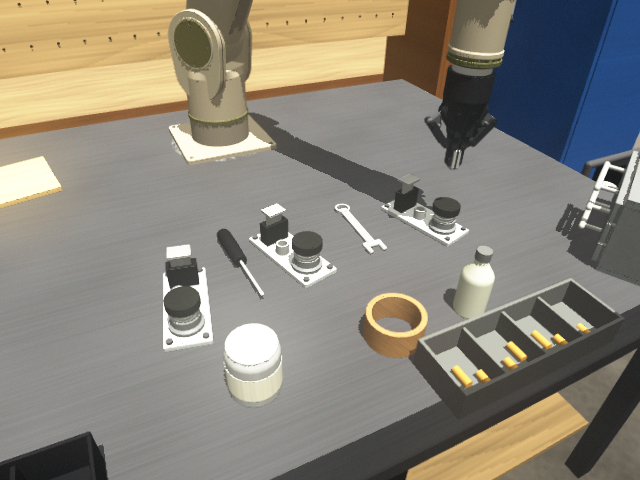

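Run:
```python
import numpy as np,cv2
from workcell import readout,camera
o=readout.get_obs();print(o["clock"],o["position"],o["joint_velocities"].round(3))
c=camera("scene");E=c["extrinsics"]
P=np.array([o["position"],[.586,.269,.064],[.495,.2442,.077]])
print(cv2.projectPoints(P,cv2.Rodrigues(E[:3,:3])[0],E[:3,3],c["intrinsics"],c["dist"])[0].reshape(-1,2))
cv2.imwrite("pics/s2.png",c["pixels"][:,:,::-1])
from h import world
W=world(c);print(W[163:168,450:462].round(3)[::2,::3])
c=camera("top");cv2.imwrite("pics/t2.png",c["pixels"][:,:,::-1])
```

```text
1.4 [0.58778468 0.26646297 0.11314035] [-0.047 -0.025 -0.049  0.015 -0.01  -0.    -0.016]
[[449.65541038 179.84832244]
 [445.46956667 201.89970566]
 [408.11316885 176.9805083 ]]
[[[ 0.59   0.257  0.151]
  [ 0.598  0.257  0.154]
  [ 0.597  0.265  0.152]
  [ 0.598  0.271  0.152]]

 [[ 0.591  0.257  0.147]
  [ 0.596  0.259  0.149]
  [ 0.599  0.264  0.149]
  [ 0.38   0.488 -0.001]]

 [[ 0.593  0.257  0.144]
  [ 0.595  0.261  0.144]
  [ 0.6    0.264  0.146]
  [ 0.387  0.483 -0.002]]]
```

View pics/t2.png

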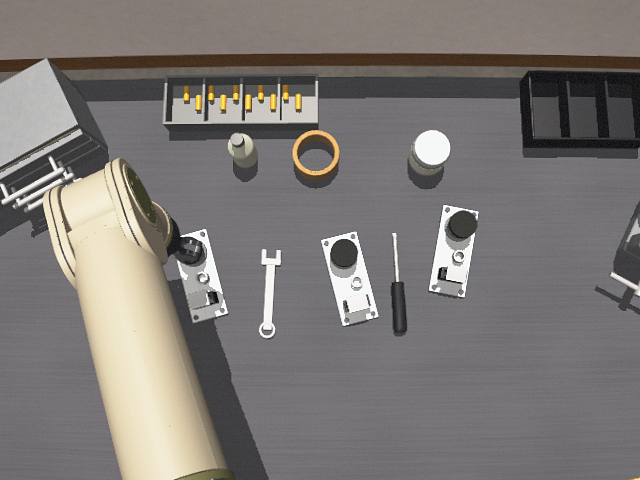

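View pics/s2.png

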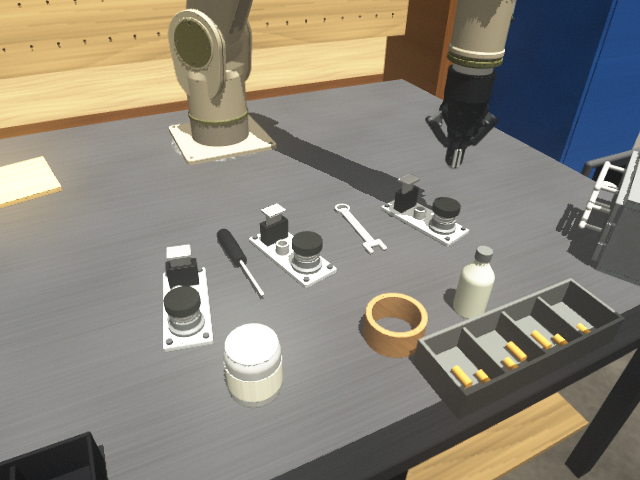

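Run:
```python
import numpy as np,cv2
from workcell import readout,camera
from h import world
o=readout.get_obs();print(o["clock"],o["position"],o["ft_force"])
c=camera("scene");W=world(c)
for r in range(158,202,3): print(r,[tuple(W[r,u].round(3)) for u in (448,452,456,460)])
p=c["pixels"][130:230,390:490,::-1];cv2.imwrite("pics/s3.png",cv2.resize(p,(600,600),interpolation=cv2.INTER_NEAREST))
```

```text
1.5 [0.58574662 0.27015827 0.11375576] [0.75863968 0.8544402  0.55553909]
158 [(np.float64(0.583), np.float64(0.257), np.float64(0.157)), (np.float64(0.59), np.float64(0.259), np.float64(0.16)), (np.float64(0.596), np.float64(0.263), np.float64(0.162)), (np.float64(0.598), np.float64(0.27), np.float64(0.162))]
161 [(np.float64(0.586), np.float64(0.255), np.float64(0.153)), (np.float64(0.589), np.float64(0.262), np.float64(0.153)), (np.float64(0.596), np.float64(0.264), np.float64(0.156)), (np.float64(0.6), np.float64(0.27), np.float64(0.156))]
164 [(np.float64(0.364), np.float64(0.467), np.float64(-0.002)), (np.float64(0.594), np.float64(0.259), np.float64(0.15)), (np.float64(0.596), np.float64(0.266), np.float64(0.15)), (np.float64(0.377), np.float64(0.494), np.float64(-0.001))]
167 [(np.float64(0.378), np.float64(0.456), np.float64(-0.001)), (np.float64(0.382), np.float64(0.465), np.float64(-0.001)), (np.float64(0.387), np.float64(0.473), np.float64(-0.0)), (np.float64(0.389), np.float64(0.484), np.float64(-0.002))]
170 [(np.float64(0.389), np.float64(0.447), np.float64(-0.002)), (
[... 1902 characters left out ...]
t64(0.374), np.float64(-0.001)), (np.float64(0.485), np.float64(0.381), np.float64(-0.001)), (np.float64(0.486), np.float64(0.392), np.float64(-0.003)), (np.float64(0.492), np.float64(0.399), np.float64(-0.002))]
197 [(np.float64(0.492), np.float64(0.364), np.float64(-0.001)), (np.float64(0.493), np.float64(0.376), np.float64(-0.003)), (np.float64(0.497), np.float64(0.383), np.float64(-0.002)), (np.float64(0.503), np.float64(0.389), np.float64(-0.001))]
200 [(np.float64(0.583), np.float64(0.278), np.float64(0.064)), (np.float64(0.583), np.float64(0.288), np.float64(0.062)), (np.float64(0.509), np.float64(0.373), np.float64(-0.001)), (np.float64(0.513), np.float64(0.381), np.float64(-0.001))]
```

View pics/s3.png

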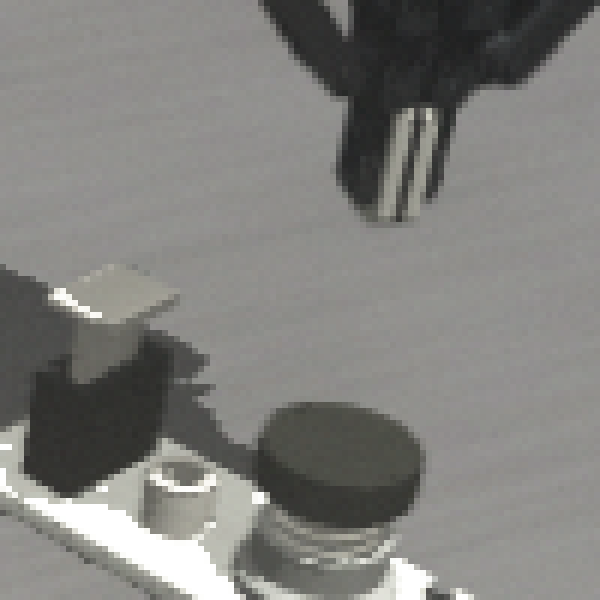

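The reported TCP is at z=0.114, but the scene depth puts the visible fingertip at about z=0.145. The xy position agrees. I'll descend gently and rely on force for contact.

```bash
python3 -m inch '[[[0,0,0],[10,0,0],1],[[0,0,0],[20,0,0],1],[[0,0,0],[30,0,0],1],[[0,0,0],[40,0,0],1],[[0,0,0],[44,0,0],1],[[0,0,0],[44,0,0],1]]' ; python3 t.py pl:10
python3 - <<'E'
import cv2
from workcell import camera
c=camera("scene")
p=c["pixels"][130:230,390:490,::-1];cv2.imwrite("pics/s4.png",cv2.resize(p,(600,600),interpolation=cv2.INTER_NEAREST))
E
```

```text
clock: 2.3
position: [0.5854, 0.2707, 0.0697]
ee_rot: [-0.432, 0.561, 0.432, 0.559]
ft_force: [0.5, -0.2, 0.0]
grip_width: -0.004
clock 2.3 pos [585.4 270.7  69.7] F [ 0.51 -0.25  0.03] grip -0.0
[[-0.001 -0.967  0.254]
 [-0.001  0.254  0.967]
 [-1.     0.001 -0.001]]
pl:10 [-4.3 -1.  -1.4]
```

View pics/s4.png

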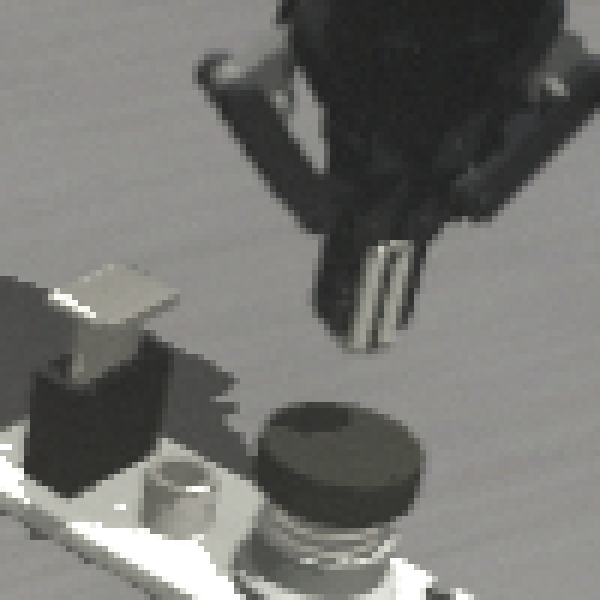

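The picture shows the tip still about 25–30 mm clear of the pad, and no force has appeared. I'll continue in guarded steps.

```bash
python3 -m inch '[[[0,0,0],[3,0,0],1],[[0,0,0],[6,0,0],1],[[0,0,0],[6,0,0],1],[[0,0,0],[6,0,0],1]]' ; python3 -m inch '[[[0,0,0],[3,0,0],1],[[0,0,0],[5,0,0],1],[[0,0,0],[5,0,0],1],[[0,0,0],[5,0,0],1]]'
python3 - <<'E'
import cv2
from workcell import camera
c=camera("scene")
p=c["pixels"][130:230,390:490,::-1];cv2.imwrite("pics/s5.png",cv2.resize(p,(600,600),interpolation=cv2.INTER_NEAREST))
E
```

```text
clock: 2.85
position: [0.5856, 0.2708, 0.0642]
ee_rot: [-0.432, 0.56, 0.432, 0.56]
ft_force: [-0.0, 0.2, -0.5]
grip_width: -0.003
clock: 3.35
position: [0.5856, 0.2707, 0.0592]
ee_rot: [-0.432, 0.56, 0.432, 0.56]
ft_force: [-0.5, 0.2, 0.0]
grip_width: 0.0
```

View pics/s5.png

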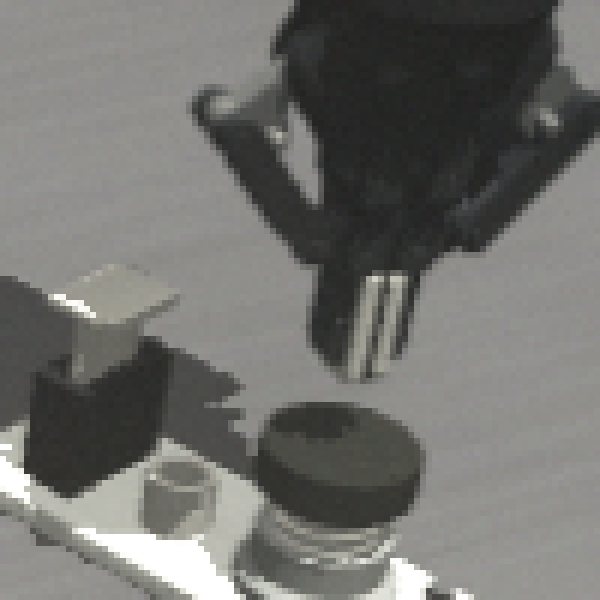

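```bash
python3 -m inch '[[[0,0,0],[4,0,0],1],[[0,0,0],[8,0,0],1],[[0,0,0],[11,0,0],1],[[0,0,0],[13,0,0],1],[[0,0,0],[13,0,0],1],[[0,0,0],[13,0,0],1]]' ; python3 -m inch '[[[0,0,0],[2,0,0],1],[[0,0,0],[4,0,0],1],[[0,0,0],[4,0,0],1],[[0,0,0],[4,0,0],1]]'
python3 - <<'E'
import cv2
from workcell import camera
c=camera("scene")
p=c["pixels"][130:230,390:490,::-1];cv2.imwrite("pics/s6.png",cv2.resize(p,(600,600),interpolation=cv2.INTER_NEAREST))
E
```

```text
clock: 4.15
position: [0.5857, 0.2708, 0.0464]
ee_rot: [-0.432, 0.56, 0.432, 0.56]
ft_force: [0.4, -0.4, 1.1]
grip_width: -0.001
clock: 4.65
position: [0.5857, 0.2708, 0.0424]
ee_rot: [-0.432, 0.56, 0.432, 0.56]
ft_force: [-0.2, -0.9, -0.4]
grip_width: 0.003
```

View pics/s6.png

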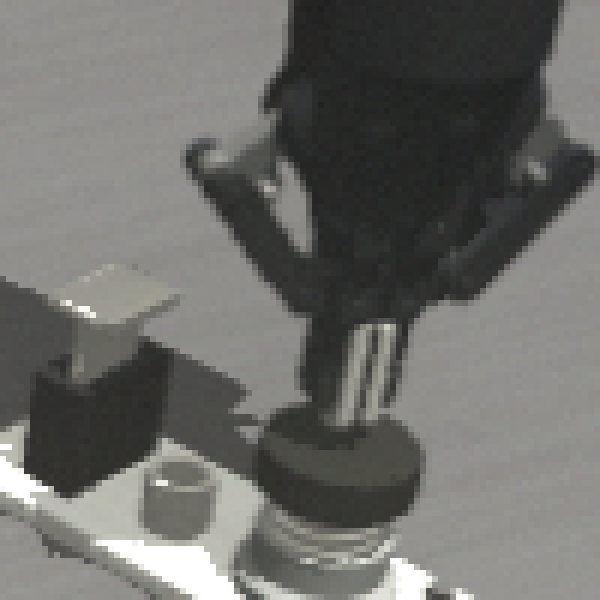

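```bash
cat > f.py <<'E'
import numpy as np,cv2,sys
from workcell import readout,camera
F=[];P=[]
for i in range(6):
    o=readout.get_obs();F.append(o["ft_force"]);P.append(o["position"]);c=camera("scene")
print(round(o["clock"],2),"F",np.mean(F,0).round(2),"sd",np.std(F,0).round(2),"P",(np.mean(P,0)*1e3).round(2))
if len(sys.argv)>2:
    u,v=int(sys.argv[2]),int(sys.argv[3])
    p=c["pixels"][v-50:v+50,u-50:u+50,::-1];cv2.imwrite(f"pics/{sys.argv[1]}.png",cv2.resize(p,(600,600),interpolation=cv2.INTER_NEAREST))
E
python3 f.py; python3 -m inch '[[[0,0,0],[2,0,0],1],[[0,0,0],[4,0,0],1],[[0,0,0],[4,0,0],1]]'; python3 f.py
python3 -m inch '[[[0,0,0],[2,0,0],1],[[0,0,0],[4,0,0],1],[[0,0,0],[4,0,0],1]]'; python3 f.py s7 440 180
```

```text
4.95 F [0.09 0.06 0.05] sd [0.45 0.4  0.73] P [585.72 270.82  42.42]
clock: 5.38
position: [0.5855, 0.2707, 0.0381]
ee_rot: [-0.432, 0.56, 0.432, 0.56]
ft_force: [0.9, 0.1, 0.2]
grip_width: 0.002
5.62 F [0.13 0.04 0.04] sd [0.4  0.33 0.57] P [585.69 270.79  38.34]
clock: 6.05
position: [0.5856, 0.2708, 0.0342]
ee_rot: [-0.432, 0.56, 0.432, 0.56]
ft_force: [0.2, -0.6, 0.1]
grip_width: 0.003
6.3 F [-0.03 -0.14  0.3 ] sd [0.36 0.35 0.52] P [585.69 270.83  34.41]
```

View pics/s7.png

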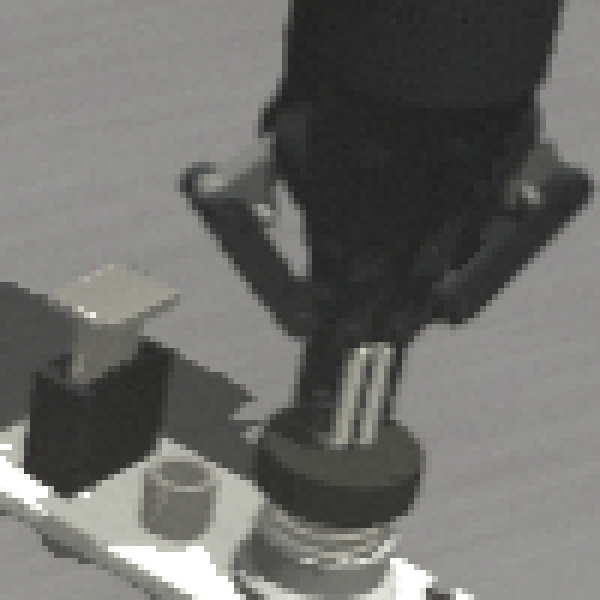

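```bash
for i in 1; do :; done; python3 -m inch '[[[0,0,0],[2,0,0],1],[[0,0,0],[4,0,0],1],[[0,0,0],[4,0,0],1]]'; python3 f.py
python3 -m inch '[[[0,0,0],[2,0,0],1],[[0,0,0],[4,0,0],1],[[0,0,0],[4,0,0],1]]'; python3 f.py s8 440 180
```

```text
clock: 6.72
position: [0.5859, 0.2709, 0.0305]
ee_rot: [-0.432, 0.56, 0.432, 0.56]
ft_force: [0.6, 0.3, 1.3]
grip_width: -0.001
6.97 F [0.29 0.13 1.45] sd [0.43 0.41 0.35] P [585.86 270.89  30.58]
clock: 7.4
position: [0.5859, 0.2709, 0.0265]
ee_rot: [-0.432, 0.56, 0.432, 0.56]
ft_force: [-0.1, -1.4, 2.3]
grip_width: 0.002
7.65 F [-0.38 -0.78  2.59] sd [0.36 0.47 0.77] P [585.9  270.9   26.65]
```

View pics/s8.png

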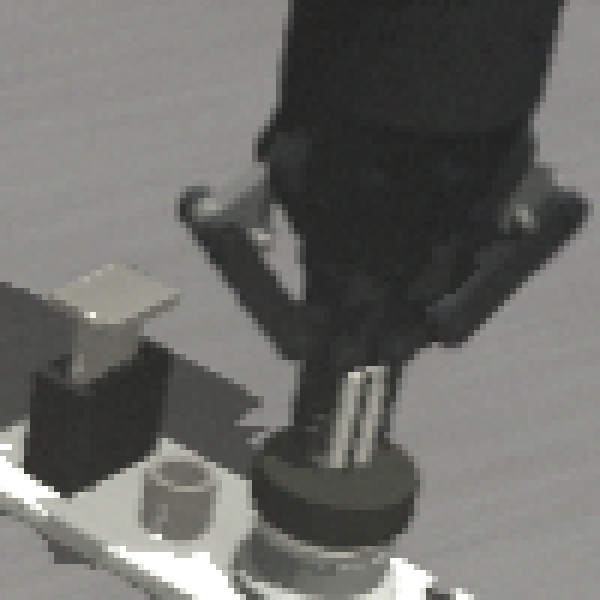

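The rim is visibly down and F=2.6 N at about 8 mm, so the left mount is very likely the soft one. I'll go 3 mm further to be safe on depth, then retract.

```bash
python3 -m inch '[[[0,0,0],[2,0,0],1],[[0,0,0],[3,0,0],1],[[0,0,0],[3,0,0],1]]'; python3 f.py; python3 -m inch '[[[0,0,0],[-10,0,0],1],[[0,0,0],[-20,0,0],1],[[0,0,0],[-35,0,0],1],[[0,0,0],[-55,0,0],1],[[0,0,0],[-70,0,0],1]]'; python3 f.py s9 440 180;python3 t.py pm:41 pm:-24
```

```text
clock: 8.07
position: [0.5859, 0.2709, 0.0237]
ee_rot: [-0.432, 0.56, 0.432, 0.56]
ft_force: [0.0, -0.9, 3.1]
grip_width: 0.001
8.32 F [-0.41 -0.45  3.32] sd [0.34 0.38 0.26] P [585.9  270.91  23.72]
clock: 9.0
position: [0.5864, 0.2711, 0.0958]
ee_rot: [-0.432, 0.56, 0.432, 0.56]
ft_force: [-0.1, -0.2, -0.1]
grip_width: 0.0
9.25 F [ 0.22 -0.42  0.26] sd [0.94 0.31 0.74] P [586.47 271.18  95.33]
clock 9.3 pos [585.5 270.7  93. ] F [-0.16 -0.24 -0.29] grip -0.0
[[-0.001 -0.967  0.254]
 [-0.001  0.254  0.967]
 [-1.     0.001 -0.001]]
pm:41 [ -11.8  -69.3 -281.2]
pm:-24 [  53.2  -69.3 -281.1]
```

View pics/s9.png

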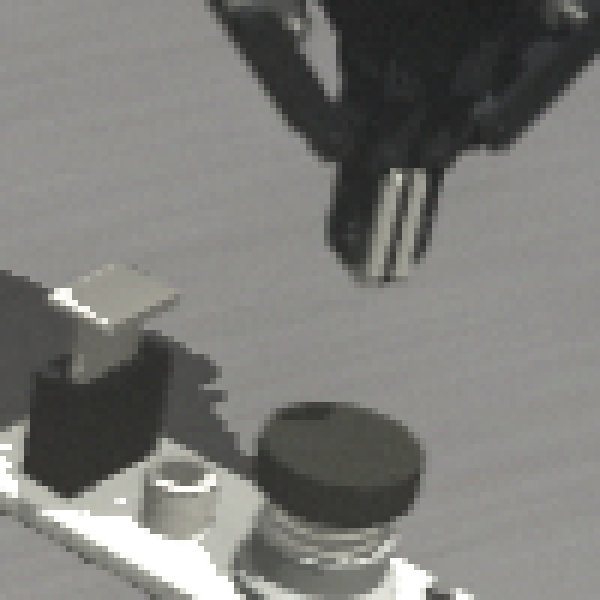

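```bash
python3 -m inch '[[[0,0,0],[0,-14,-56],1],[[0,0,0],[0,-28,-112],1],[[0,0,0],[0,-42,-168],1],[[0,0,0],[0,-56,-224],1],[[0,0,0],[0,-69,-281],1],[[0,0,0],[0,-69,-281],1],[[0,0,0],[15,-69,-281],1],[[0,0,0],[30,-69,-281],1],[[0,0,0],[42,-69,-281],1],[[0,0,0],[42,-69,-281],1]]'; python3 t.py pm:-18; python3 f.py m1 306 240; python3 t.py pm:-18
```

```text
clock: 10.55
position: [0.5797, -0.018, 0.0496]
ee_rot: [-0.432, 0.561, 0.433, 0.558]
ft_force: [-0.3, 0.4, 0.0]
grip_width: -0.006
clock 10.55 pos [579.7 -18.   49.6] F [-0.35  0.45  0.05] grip -0.01
[[-0.004 -0.967  0.253]
 [-0.001  0.253  0.967]
 [-1.     0.003 -0.002]]
pm:-18 [ 3.6 -1.4 -0.5]
10.8 F [-0.26  0.16  0.13] sd [0.37 0.48 0.52] P [580.7  -18.36  51.05]
clock 10.85 pos [581.1 -18.6  51.7] F [-0.28  0.67 -0.25] grip -0.0
[[-0.    -0.967  0.254]
 [-0.001  0.254  0.967]
 [-1.    -0.    -0.001]]
pm:-18 [ 5.7  0.1 -0.2]
```

View pics/m1.png

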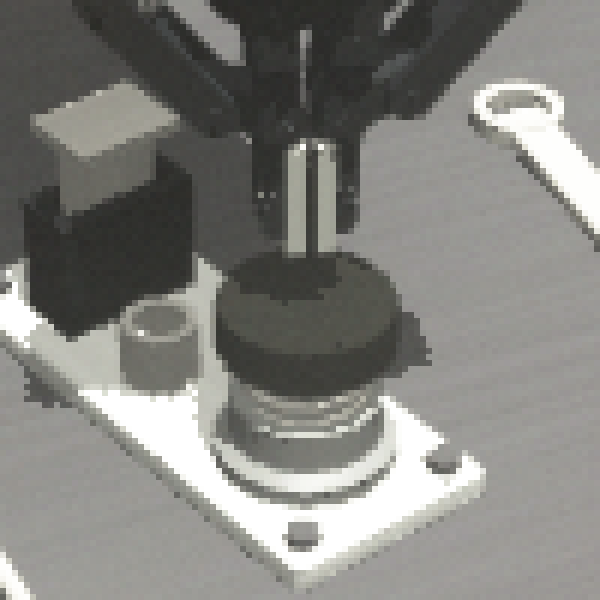

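```bash
python3 -m inch '[[[0,0,0],[5,0,0],1],[[0,0,0],[10,0,0],1],[[0,0,0],[14,0,0],1],[[0,0,0],[17,0,0],1],[[0,0,0],[20,0,0],1],[[0,0,0],[23,0,0],1],[[0,0,0],[25,0,0],1],[[0,0,0],[25,0,0],1]]'; python3 f.py m2 306 240; python3 t.py
```

```text
clock: 11.85
position: [0.581, -0.0186, 0.0273]
ee_rot: [-0.432, 0.56, 0.432, 0.56]
ft_force: [-5.4, 0.1, 10.1]
grip_width: -0.001
12.1 F [-5.41  0.13 10.12] sd [0.73 0.31 0.29] P [580.98 -18.61  27.41]
clock 12.15 pos [581.  -18.6  27.4] F [-5.23 -0.86  9.85] grip 0.0
[[-0.    -0.967  0.254]
 [-0.     0.254  0.967]
 [-1.     0.    -0.   ]]
```

View pics/m2.png

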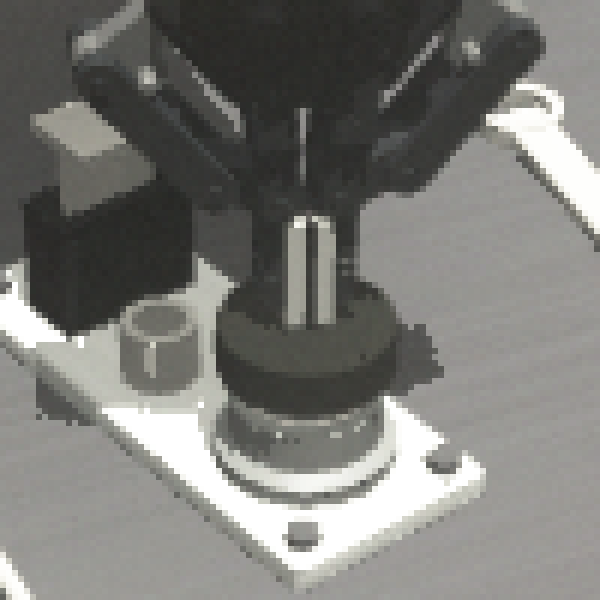

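```bash
python3 -m inch '[[[0,0,0],[1,0,0],1],[[0,0,0],[2.5,0,0],1],[[0,0,0],[2.5,0,0],1]]'; python3 f.py m3 306 240; python3 -m inch '[[[0,0,0],[-10,0,0],1],[[0,0,0],[-20,0,0],1],[[0,0,0],[-35,0,0],1],[[0,0,0],[-55,0,0],1],[[0,0,0],[-70,0,0],1],[[0,0,0],[-70,0,0],1]]'; python3 f.py m4 306 240;python3 t.py pr:41 pr:-18
```

```text
clock: 12.52
position: [0.581, -0.0186, 0.0258]
ee_rot: [-0.432, 0.56, 0.432, 0.56]
ft_force: [-5.8, -0.8, 12.4]
grip_width: -0.0
12.78 F [-5.84  0.13 12.04] sd [0.29 0.6  0.33] P [580.99 -18.57  25.87]
clock: 13.58
position: [0.5819, -0.0185, 0.0972]
ee_rot: [-0.432, 0.559, 0.431, 0.561]
ft_force: [-0.4, -0.2, 0.4]
grip_width: -0.001
13.82 F [-0.37  0.05  0.02] sd [0.31 0.19 0.27] P [580.9  -18.55  95.7 ]
clock 13.875 pos [580.6 -18.6  95.2] F [-0.06 -0.83  0.62] grip -0.0
[[-0.002 -0.967  0.254]
 [-0.     0.254  0.967]
 [-1.     0.002 -0.   ]]
pr:41 [  -9.9 -107.1 -199.5]
pr:-18 [  49.1 -107.2 -199.4]
```

View pics/m3.png

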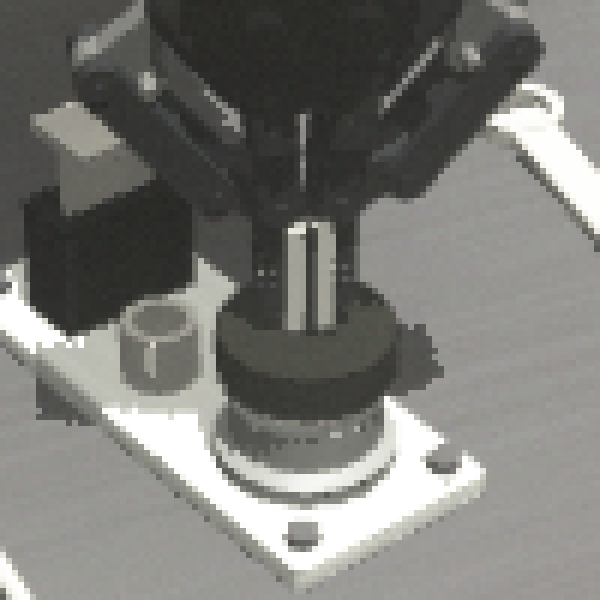

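View pics/m4.png

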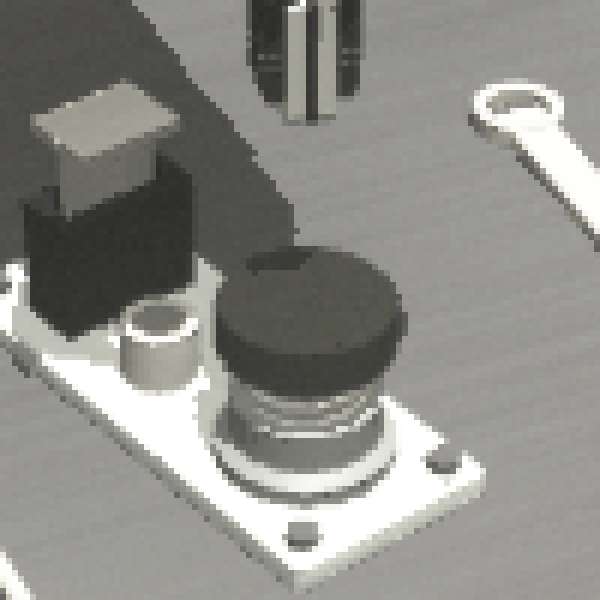

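```bash
python3 -m inch '[[[0,0,0],[0,-27,-50],1],[[0,0,0],[0,-54,-100],1],[[0,0,0],[0,-81,-150],1],[[0,0,0],[0,-107,-199],1],[[0,0,0],[0,-107,-199],1],[[0,0,0],[15,-107,-199],1],[[0,0,0],[30,-107,-199],1],[[0,0,0],[45,-107,-199],1],[[0,0,0],[45,-107,-199],1]]'; python3 f.py r1 190 290; python3 t.py pr:-18 pr:-40
```

```text
clock: 15.0
position: [0.6324, -0.2371, 0.0482]
ee_rot: [-0.431, 0.561, 0.433, 0.559]
ft_force: [-0.1, -0.6, 0.1]
grip_width: 0.004
15.25 F [-0.18 -0.47 -0.1 ] sd [0.33 0.43 0.52] P [ 633.37 -237.98   49.99]
clock 15.3 pos [ 633.8 -238.5   50.8] F [0.42 0.79 0.56] grip -0.0
[[-0.    -0.967  0.254]
 [-0.     0.254  0.967]
 [-1.     0.    -0.   ]]
pr:-18 [ 4.8  0.3 -0.4]
pr:-40 [26.8  0.3 -0.4]
```

View pics/r1.png

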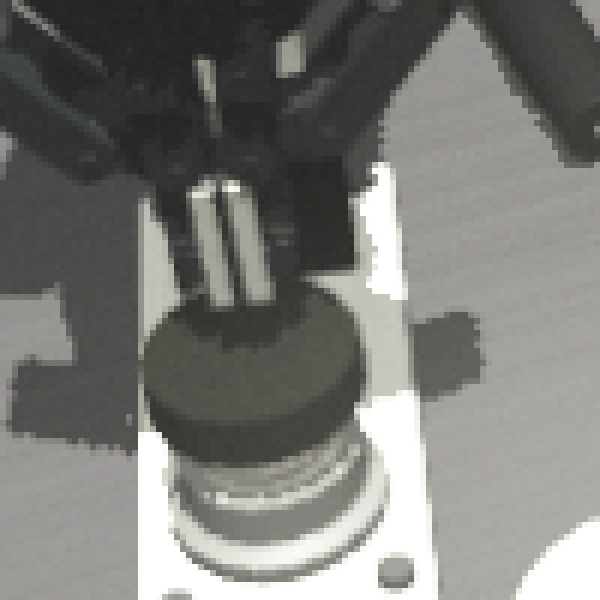

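```bash
python3 -m inch '[[[0,0,0],[5,0,0],1],[[0,0,0],[10,0,0],1],[[0,0,0],[14,0,0],1],[[0,0,0],[17,0,0],1],[[0,0,0],[20,0,0],1],[[0,0,0],[23,0,0],1],[[0,0,0],[26,0,0],1],[[0,0,0],[26,0,0],1]]'; python3 f.py r2 190 290; python3 t.py
```

```text
clock: 16.3
position: [0.6336, -0.2384, 0.0252]
ee_rot: [-0.432, 0.56, 0.432, 0.56]
ft_force: [-5.0, 1.9, 8.5]
grip_width: 0.001
16.55 F [-4.93  2.07  7.75] sd [0.36 0.31 0.49] P [ 633.58 -238.39   25.31]
clock 16.6 pos [ 633.6 -238.4   25.4] F [-5.26  1.6   8.82] grip -0.0
[[-0.001 -0.967  0.254]
 [ 0.     0.254  0.967]
 [-1.     0.001 -0.   ]]
```

View pics/r2.png

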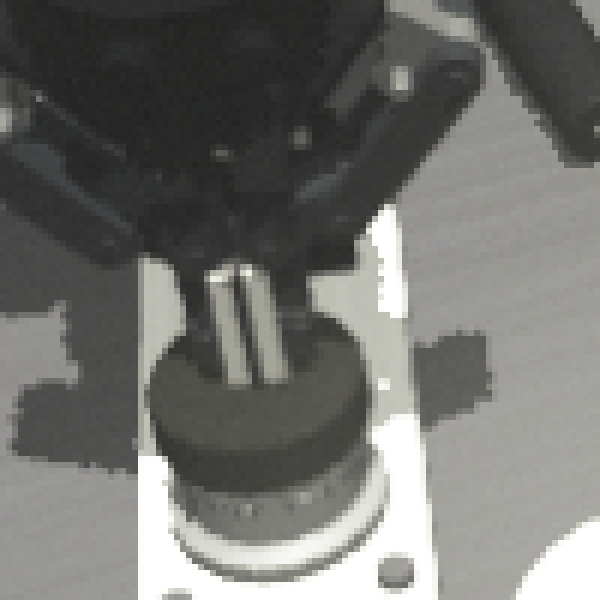

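```bash
python3 -m inch '[[[0,0,0],[1,0,0],1],[[0,0,0],[2.5,0,0],1],[[0,0,0],[2.5,0,0],1]]'; python3 f.py r3 190 290; python3 -m inch '[[[0,0,0],[-10,0,0],1],[[0,0,0],[-20,0,0],1],[[0,0,0],[-35,0,0],1],[[0,0,0],[-55,0,0],1],[[0,0,0],[-75,0,0],1],[[0,0,0],[-75,0,0],1]]'; python3 f.py r4 190 290;python3 t.py tl:23
```

```text
clock: 16.98
position: [0.6336, -0.2384, 0.0236]
ee_rot: [-0.432, 0.56, 0.432, 0.56]
ft_force: [-4.7, 2.8, 9.5]
grip_width: 0.001
17.23 F [-4.72  2.23  9.19] sd [0.24 0.43 0.37] P [ 633.59 -238.37   23.65]
clock: 18.02
position: [0.6349, -0.2389, 0.1012]
ee_rot: [-0.433, 0.559, 0.431, 0.561]
ft_force: [0.5, -0.3, 0.2]
grip_width: 0.002
18.27 F [ 0.09 -0.37 -0.31] sd [0.54 0.34 0.71] P [ 633.7  -238.37   98.84]
clock 18.325 pos [ 633.1 -238.2   97.8] F [ 0.34  0.76 -0.31] grip -0.01
[[-0.002 -0.967  0.254]
 [ 0.001  0.254  0.967]
 [-1.     0.002  0.   ]]
tl:23 [ -1.2 256.4 431.4]
```

View pics/r4.png

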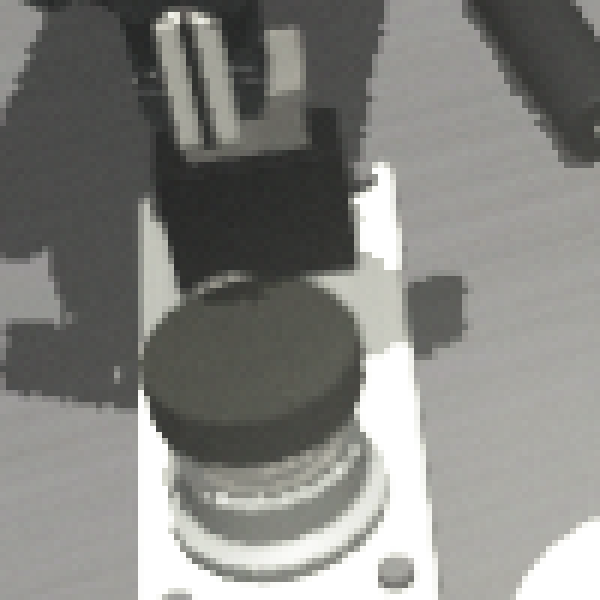

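Left is the softest: about 0.35 N/mm, against roughly 1.2 (middle) and 0.85 (right). I'm moving to the left tag, keeping the tip about 127 mm above the bench.

```bash
python3 -m inch '[[[0,0,0],[0,29,48],1],[[0,0,0],[0,58,96],1],[[0,0,0],[0,87,144],1],[[0,0,0],[0,115,192],1],[[0,0,0],[0,144,240],1],[[0,0,0],[0,172,288],1],[[0,0,0],[0,200,336],1],[[0,0,0],[0,228,384],1],[[0,0,0],[0,256,431],1],[[0,0,0],[0,256,431],1]]'; python3 f.py l1 420 180; python3 t.py tl:-16
```

```text
clock: 19.58
position: [0.493, 0.2487, 0.0978]
ee_rot: [-0.433, 0.559, 0.435, 0.558]
ft_force: [0.1, -0.3, 0.1]
grip_width: -0.0
19.82 F [ 0.48 -0.39  0.06] sd [0.78 0.33 0.5 ] P [494.91 244.1   97.98]
clock 19.875 pos [495.9 242.2  98.3] F [-0.52  0.2   0.59] grip 0.01
[[-0.002 -0.966  0.257]
 [ 0.     0.257  0.966]
 [-1.     0.002 -0.   ]]
tl:-16 [37.8  1.3  1.7]
```

View pics/l1.png

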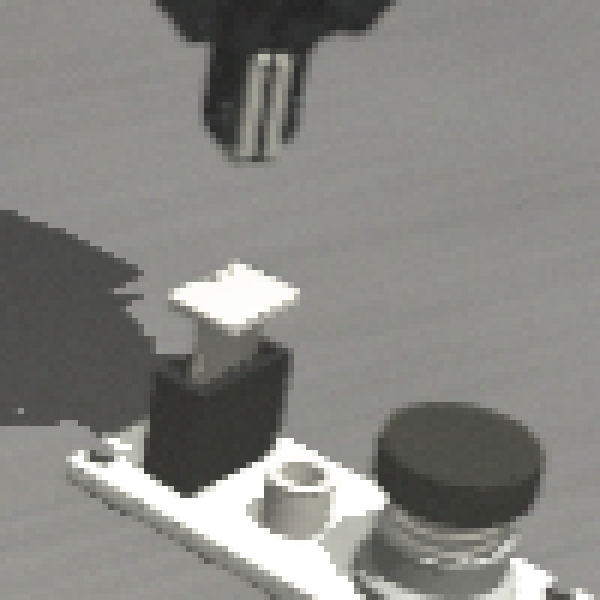

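```bash
python3 -m inch '[[[0,0,0],[15,1,1],1],[[0,0,0],[30,1,1],1],[[0,0,0],[40,1,1],1],[[0,0,0],[46,1,1],1],[[0,0,0],[46,1,1],1]]'; python3 f.py; python3 t.py tl:-49;  python3 -m inch '[[[0,0,0],[3,0,0],1],[[0,0,0],[6,0,0],1],[[0,0,0],[9,0,0],1],[[0,0,0],[12,0,0],1],[[0,0,0],[15,0,0],1],[[0,0,0],[18,0,0],1],[[0,0,0],[20,0,0],1],[[0,0,0],[20,0,0],1]]'; python3 f.py l2 420 180;python3 t.py tl:-49
```

```text
clock: 20.5
position: [0.4948, 0.2434, 0.0518]
ee_rot: [-0.431, 0.561, 0.431, 0.56]
ft_force: [-0.5, 0.2, 0.8]
grip_width: -0.004
20.75 F [-0.13 -0.02  0.23] sd [0.29 0.65 0.41] P [495.22 243.56  52.46]
clock 20.8 pos [495.3 243.6  52.7] F [ 0.27 -0.36  0.37] grip -0.0
[[-0.001 -0.966  0.257]
 [ 0.001  0.257  0.966]
 [-1.     0.001  0.   ]]
tl:-49 [25.2  0.4  0.5]
clock: 21.8
position: [0.495, 0.2435, 0.0323]
ee_rot: [-0.431, 0.561, 0.431, 0.56]
ft_force: [0.9, 0.2, -0.1]
grip_width: 0.003
22.05 F [ 0.07 -0.16 -0.6 ] sd [0.43 0.52 0.34] P [495.02 243.47  32.4 ]
clock 22.1 pos [495.1 243.6  32.6] F [-0.04 -0.68 -0.09] grip -0.0
[[-0.001 -0.966  0.257]
 [ 0.     0.257  0.966]
 [-1.     0.001  0.   ]]
tl:-49 [5.1 0.3 0.6]
```

View pics/l2.png

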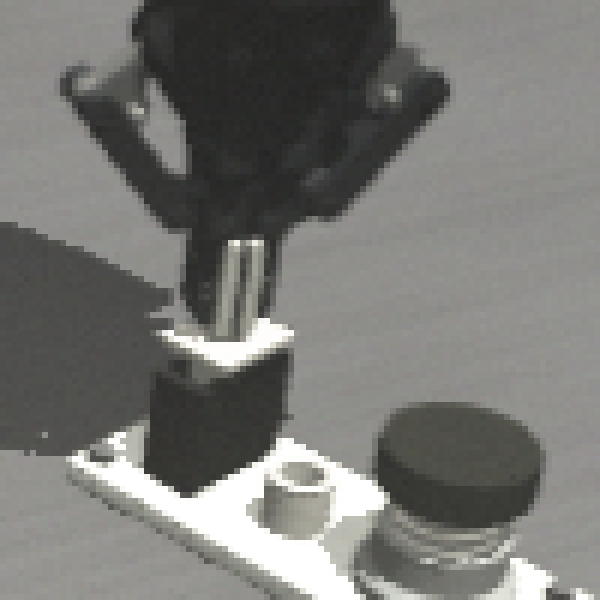

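```bash
python3 -m inch '[[[0,0,0],[2,0,0],1],[[0,0,0],[4,0,0],1],[[0,0,0],[4,0,0],1]]'; python3 f.py;  python3 -m inch '[[[0,0,0],[1,0,0],1],[[0,0,0],[2.5,0,0],1],[[0,0,0],[2.5,0,0],1]]'; python3 f.py l3 420 180
```

```text
clock: 22.48
position: [0.4951, 0.2435, 0.0284]
ee_rot: [-0.431, 0.561, 0.431, 0.56]
ft_force: [1.0, 0.2, 0.1]
grip_width: 0.002
22.73 F [ 0.28  0.18 -0.17] sd [0.54 0.46 0.4 ] P [495.05 243.49  28.4 ]
clock: 23.15
position: [0.4951, 0.2435, 0.0264]
ee_rot: [-0.431, 0.561, 0.432, 0.56]
ft_force: [-2.3, -1.2, 7.6]
grip_width: 0.001
23.4 F [-2.56 -1.59  7.24] sd [0.2  0.51 0.56] P [495.1  243.55  26.4 ]
```

View pics/l3.png

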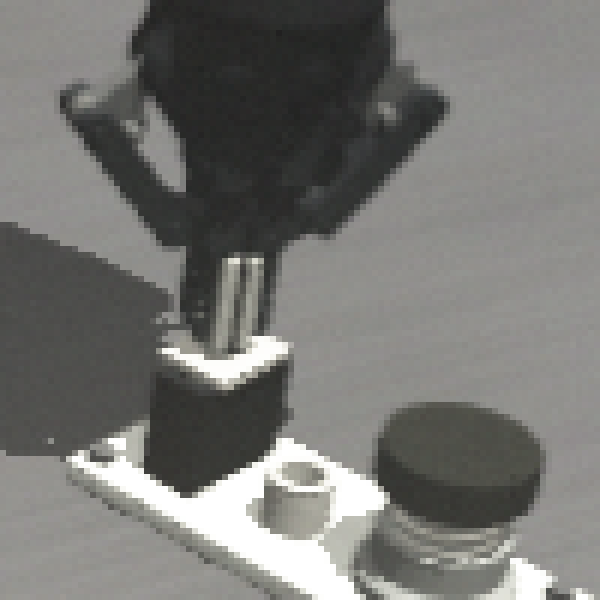

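The tag now sits on its holder, and the force rose to 7 N with no further travel, which is the bottom stop. I'll push a little more to be sure, then come away.

```bash
python3 -m inch '[[[0,0,0],[1,0,0],1],[[0,0,0],[2,0,0],1],[[0,0,0],[2,0,0],1]]'; python3 f.py;  python3 -m inch '[[[0,0,0],[-10,0,0],1],[[0,0,0],[-30,0,0],1],[[0,0,0],[-60,0,0],1],[[0,0,0],[-100,0,0],1],[[0,0,0],[-100,60,0],1],[[0,0,0],[-100,110,0],1],[[0,0,0],[-100,110,0],1],[[0,0,0],[-100,110,0],1],[[0,0,0],[-100,110,0],1]]'; python3 f.py l4 420 180; python3 t.py
python3 - <<'E'
import cv2,numpy as np
from workcell import camera
from h import *
for n in("top","scene"):
    c=camera(n);cv2.imwrite(f"pics/{n}_end.png",c["pixels"][:,:,::-1])
    W=world(c); c0=dict(np.load(n+"0.npz"));W0=world(c0)
    pts=[(198,299),(357,302),(456,273),(188,250),(344,252),(462,224)] if n=="top" else [(408,179),(408,187),(408,189),(273,210),(178,251)]
    for u,v in pts: print(n,u,v,np.median(W0[v-2:v+3,u-2:u+3,2]).round(4),np.median(W[v-2:v+3,u-2:u+3,2]).round(4))
E
```

```text
clock: 23.82
position: [0.4952, 0.2436, 0.0262]
ee_rot: [-0.43, 0.561, 0.432, 0.56]
ft_force: [-10.1, -4.4, 24.6]
grip_width: -0.0
24.07 F [-9.27 -4.8  23.09] sd [0.55 0.48 0.87] P [495.18 243.61  26.23]
clock: 25.25
position: [0.39, 0.2713, 0.1264]
ee_rot: [-0.43, 0.561, 0.431, 0.561]
ft_force: [-0.2, 0.5, -0.7]
grip_width: 0.001
25.5 F [-0.08  0.12 -0.43] sd [0.2  0.44 0.25] P [389.71 271.38 126.29]
clock 25.55 pos [389.3 271.6 126.3] F [ 0.61  0.23 -0.24] grip -0.0
[[-0.002 -0.966  0.258]
 [ 0.001  0.258  0.966]
 [-1.     0.002  0.   ]]
top 198 299 0.0775 0.0558
top 357 302 0.0752 0.0761
top 456 273 0.0757 0.0764
top 188 250 0.0647 0.0644
top 344 252 0.064 0.0643
top 462 224 0.0631 0.0633
scene 408 179 0.0754 -0.0016
scene 408 187 0.0564 0.055
scene 408 189 0.0521 0.0543
scene 273 210 0.0745 0.075
scene 178 251 0.0752 0.0754
```

View pics/scene_end.png

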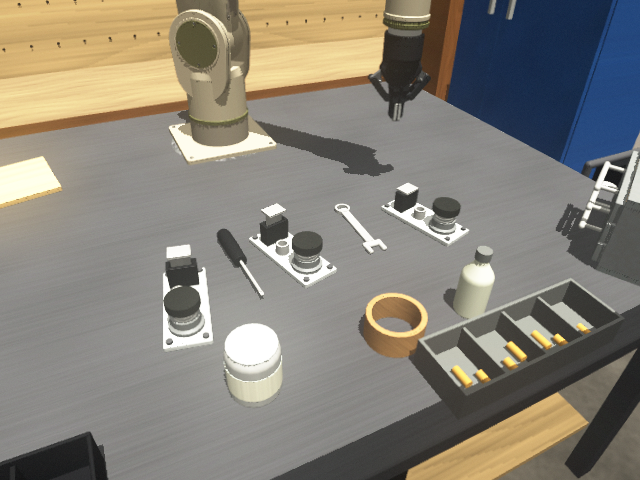

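View pics/top_end.png

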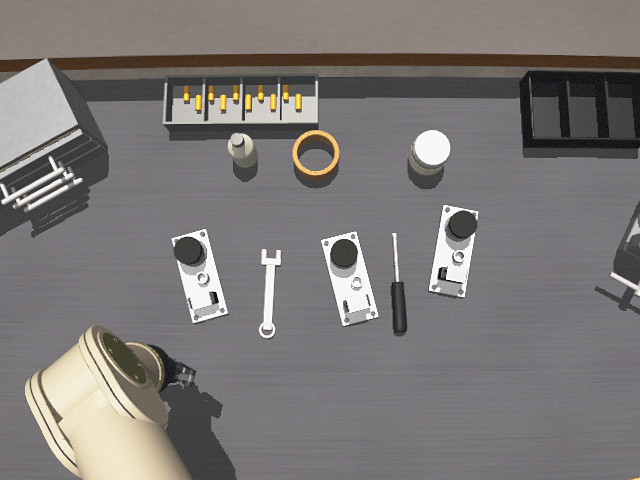

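View pics/l4.png

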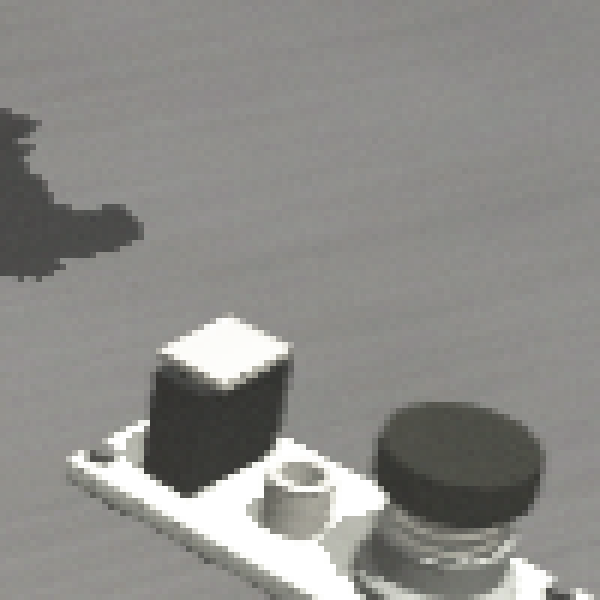

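The left tag rests on its holder, with its top at 55.8 mm. The other two tags are up at about 76 mm, all pads are up at about 64 mm, and the loose items look unmoved. I'm handing in.

```bash
python3 -c "
from workcell import manip
print(manip.hand_in())"
```

```text
the job is handed in; nothing more can be done
None
```

The left mount was the soft one. I pressed the three pads in order from left to right, pushed the left tag fully down, backed off and handed in at about 25.7 s.

| Pad | Force reached | Approximate depth |
|---|---|---|
| Left | 3.3 N | 10 mm |
| Middle | 12 N | 9–10 mm |
| Right | 9.2 N | 11 mm |

**Tag:** pushing the left tag met its bottom stop, where the force rose to 23 N with almost no further travel.

**Last checks:**
- The left tag's top is at 55.8 mm, against 56 mm expected when fully down.
- The middle and right tags are still up at about 76 mm, and all three pads have sprung back to about 64 mm.
- The sleeves and loose items look unmoved in the last pictures, judged by eye only.
- The robot reads no contact force.

**Disagreements:**
- Reported TCP heights read about 29 mm lower than the fingertips really were, in both the pictures and at contact. I took contact and depth from force and pictures instead.
- Pressing the two stiff pads and the bottomed-out tag also gave a sideways force of 5–10 N that I did not explain. It went away each time I lifted off.

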